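# Stock the lit bottle tray, tall one first, and switch it on

### The job

Stock the lit bottle tray for the evening: slide the tall shaker in first through the tray's open front, right to the back of the lane, and then slide the small dropper bottle in after it until it stands up against the front of the shaker; keep both upright and do not lift them over the wires. When both are in, press the tray's light button fully down and let it come up again, and leave the other bar things where they are.

Things in the scene. Friction and masses are not known exactly. Their poses are not given: they have to be found in the camera images.
- lit_tray: Fixed steel panel 4 mm thick, 160 (x) x 120 mm (y), white window on top, open at its front (-x). Origin: centre of its underside; +x runs along the lane to the back. A bevel leads up to it from the worktop, x -110 to -80 mm. Wires 18 and 32 mm over the worktop fence the lane at both sides and the back: clear width 88 mm (wider at the mouth), back wires at x = +72 mm.
- lane_back (a point): Middle of the back wires' inner face, at the height of the panel's top (4 mm). Axes as the tray's: +x along the lane to the back, z up. A thing of radius R standing home at the back has its centre at x = -R from here. Note: a wall shelf hangs over the back of the worktop, beyond x = 0.62 m, its underside 0.44 m up.
- lane_mouth (a point): Middle of the front edge of the flat panel, where the bevel ends and the lane begins, 152 mm before lane_back; axes as the tray's.
- shaker: Tall steel cocktail shaker, closed, 70 mm diameter and 217 mm high, 0.38 kg; solid as a straight cylinder of 66 mm diameter up to 145 mm, shoulders above that, fixed cap of 40 mm diameter from 179 to 217 mm. Origin: centre of its foot, z up. Pushed low down, within 20 mm of the foot, it slides upright; pushed high it tips.
- bitters: Small glass dropper bottle, 48 mm diameter and 142 mm high, 0.19 kg: straight body of 47 mm diameter up to 76 mm, neck and black dropper of about 25 mm diameter above. Origin: centre of its foot, z up. Push it low, within 20 mm of the foot.
- light_button_top (a point): Top centre of the round white push button, 26 mm diameter, 34 mm above the worktop, pressed straight down. It stands in a dark collar of 42 mm diameter on a metal box 58 x 62 mm, 12 mm high, beside the tray's mouth (tray frame x = -70, y = -98 mm).
- light_button (a joint): Travel of the light button in m: 0 up, 0.006 fully down; it springs back when released. Fully down takes about 4 N.
- jigger: Bystander: steel double measuring cup, 44 mm diameter, 88 mm high. Origin: centre of its foot.
- corkscrew: Bystander: steel wing corkscrew standing upright, 41 x 64 x 166 mm. Origin: centre of its foot.
- wine_stopper: Bystander: steel wine stopper standing on its ball, 37 mm diameter, 73 mm high. Origin: centre of its foot.
- tumbler: Bystander: green glass tumbler, 84 mm diameter, 106 mm high, on a slate coaster. Origin: centre of its foot.
There are look-alikes about, which are no part of the job. What is shaped like the shaker but red is not meant.

How it is judged:
By the outcome, as a careful person would: the job done as asked, in the order asked, and still so for the second after the job is handed in, with the robot touching nothing.
It also fails if it takes over 70 s, if anything falls off the work surface, if the arm or the gripper's body presses on something with over 40 N, if the wrist force passes 120 N, or if a joint passes its speed limit or range.

### The arm

A 6-joint arm with a two-finger parallel gripper is mounted at the origin on a cart in front of the work surface, level with it; the furniture and walls round the work are solid. World frame = base frame: x ahead of the robot, y to its left, z up, the work surface at z = 0. Lengths are in m, angles in rad, forces in N, time in s.
With the tool pointing down it reaches from about 0.35 to 0.85 m from the base axis. Payload 8.1 kg.
Tool frame: the origin (TCP) lies at the centre of the arm's flange, where the gripper is bolted on; the fingertips stand 186 mm ahead of it and the grasp point (between the pads) lies 167 mm ahead of it; z points along the fingers, y is the line along which they close (so a half turn about z gives the same grasp; the last joint's range is limited). The gripper opens to 93 mm and grips with 3 to 60 N. Pads are 15 mm wide; open, the fingers measure 128 mm over their backs; the gripper's body (75 mm by 188 mm) begins 65 mm behind the grasp point.
Start: joints at [-1.187, 0.13, 1.488, -0, 1.523, -0.085], TCP at [0.271, -0.535, 0.405] pointing down, gripper open.
Joint ranges: [-2.96, 2.96], [-0.89, 2.26], [0.02, 2.5], [-1.34, 4.48], [0, 2.73], [-2.66, 2.66]. Speed limits (rad/s): [2.39, 2.39, 2.79, 3.14, 3.14, 3.14].

### API

Orientations are given as a rotation vector (axis times angle).
In Python, from plant import robot gives the robot as it stands.
- The arm moves only by the tool apply_moves, never from a script. Its argument "series" is a list of rows, each a list of 2 entries, a list of its own where there are three numbers: the shift along the tool's x, y, z in mm, then the turn, a rotation vector about the tool's x, y, z in rad. A call has 1 to 12 rows; each row shifts and turns the commanded pose from where the row before left it, along the tool's axes as they then stand; what a row does not reach is not made up. A row lasts 1/12 s, in which the tool goes at most 41.7 mm and 7.16 degrees, less where a joint would pass 70% of its speed; a pose out of reach is approached as far as the arm can. A call is refused whole if a number of a shift passes 41.7 or a number of a turn 0.125, either way. A call with a gripper value outside its range is refused whole. "claw" is the opening, from 0 (shut) to 1 (fully open), set as the call begins (left out, the last holds). The fingers move at their own pace and stop on an object; "newtons" is the grip in N (left out, the last holds). Time passes only in rows, so rows that do not move let the fingers close. It gives the time, the measured TCP pose, the force, the opening and the grip force at its end, in the units of the state.
- robot.read_state(): the state, without advancing time (a new reading comes with each control period).
- robot.read_camera(name): name is "side" or "top"; returns (picture, depth): 400x640x3 uint8, blue, green, red; 400x640 float32, m along the optical axis (not along the pixel's ray), 0 where there is no reading.
- robot.calibration(name): a dict with "fx", "fy", "cx", "cy" (pixels), "extrinsics" (4x4, takes a point from world to camera coordinates). Camera axes: x right, y down, z forward; pixel columns grow to the right and rows downward; lengths in m; the calibration is good to about 2 mm. A picture is of the moment at which its call begins. calibration takes no time and is no camera call.
- robot.close_job(): hands the job in; it is judged then, once.
The state is a dict: "t": time; "q": joint angles; "dq": joint speeds; "joint_torque": joint torques, N m; "tool_pos": TCP position; "orientation": TCP orientation; "force": force on the tool from outside, world axes, zero at the start; "wrist_torque": the same for the moment, N m; "opening": finger opening in m; "gripper_force": force on a finger pad.
Only numpy, scipy, OpenCV 4.12 (cv2) and the standard library are available. Lean on these libraries where they do the work, as an engineer would, in place of code of your own. Each camera call takes 0.05 s, during which the arm holds its last target. There are 200 camera calls.

## Working session

There is one attempt and no reset: what is moved stays moved. The work goes in short steps, Python scripts to look and compute and a tool call to move; the robot and the scene stay as the last step left them, time stands still between calls to the robot, and variables do not carry over. Pictures are saved under pics/ and viewed, at most 12 in all, crops included, and the job is handed in when it is done.

Besides the shell and the picture viewer there is one more tool, called after "Request:" as name([rows], argument=value, ...), one row to a line, values as JSON. apply_moves: Moves the arm, as the interface text tells. Its arguments: {"type":"object","properties":{"series":{"type":"array"},"claw":{"type":"number"},"newtons":{"type":"number"}},"required":["series"]}

```bash
ls; mkdir -p pics; cat > h.py <<'E'
from plant import robot
import cv2, numpy as np
from scipy.spatial.transform import Rotation as R
def shot(n,save=None):
    im,d=robot.read_camera(n)
    im=np.array(im);d=np.array(d)
    if save: cv2.imwrite('pics/'+save,im); np.savez('pics/'+save+'.npz',im=im,d=d)
    return im,d
def cloud(n,d):
    c=robot.calibration(n);v,u=np.mgrid[:d.shape[0],:d.shape[1]]
    P=np.stack([(u-c['cx'])/c['fx']*d,(v-c['cy'])/c['fy']*d,d],-1)
    E=np.array(c['extrinsics']);return (P-E[:3,3])@E[:3,:3]
def plane(n,u,v,z):
    c=robot.calibration(n);E=np.array(c['extrinsics']);r=np.array([(u-c['cx'])/c['fx'],(v-c['cy'])/c['fy'],1])@E[:3,:3]
    o=-E[:3,:3].T@E[:3,3];return o+r*(z-o[2])/r[2]
def st():
    s=robot.read_state();print({k:np.round(s[k],3).tolist() for k in ('t','q','tool_pos','orientation','force','opening')});print(R.from_rotvec(s['orientation']).as_matrix().round(3).tolist())
    return s
E
python3 - <<'E'
from h import *
st()
for n in('top','side'): 
    shot(n,n+'1.png'); c=robot.calibration(n);E=np.array(c['extrinsics']);print(n,c['fx'],(-E[:3,:3].T@E[:3,3]).round(3),E[2,:3].round(2))
E
```

```text
pics
{'t': 0.0, 'q': [-1.187, 0.131, 1.489, -0.0, 1.523, -0.085], 'tool_pos': [0.271, -0.535, 0.404], 'orientation': [-3.054, -0.729, 0.0], 'force': [1.069, 0.091, -0.551], 'opening': 0.093}
[[0.892, 0.452, -0.001], [0.452, -0.892, 0.002], [0.0, -0.002, -1.0]]
top 487.929189201746 [ 0.298 -0.011  1.506] [ 0.15  0.   -0.99]
side 467.5178832847574 [-0.102  0.661  1.452] [ 0.39 -0.4  -0.83]
```

View pics/top1.png

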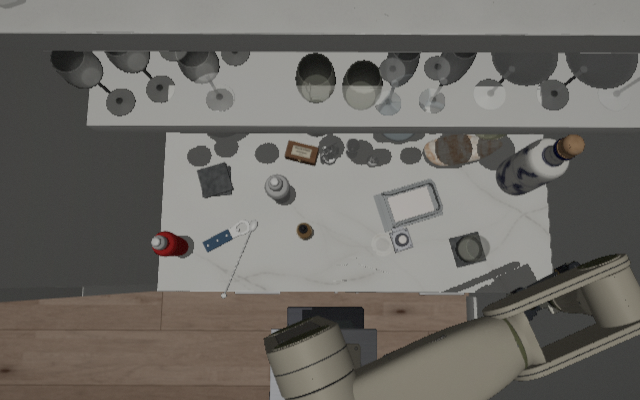

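View pics/side1.png

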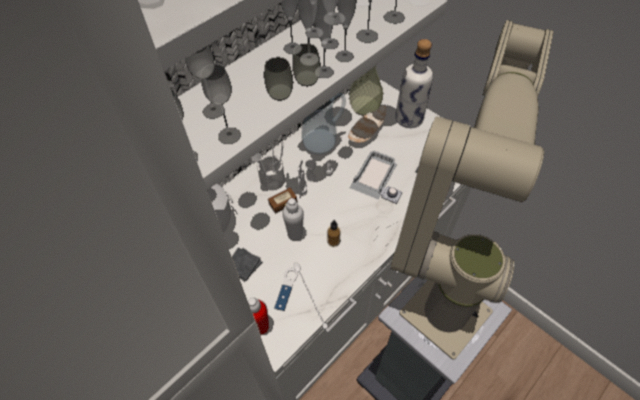

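The top view shows the shaker at about (277,187), the bitters at (304,232), the tray at (409,205) with its mouth to the left, and the button at (401,240). A red decoy stands at (170,243). I'll zoom in next.

```bash
python3 - <<'E'
from h import *
a=np.load('pics/top1.png.npz');im,d=a['im'],a['d']
cv2.imwrite('pics/crop1.png',cv2.resize(im[165:265,255:455],None,fx=4,fy=4,interpolation=cv2.INTER_CUBIC))
P=cloud('top',d)
for (u,v) in [(277,187),(277,180),(304,232),(401,240),(410,206),(340,200),(380,245),(275,182),(396,233)]: print(u,v,P[v,u].round(3))
z=P[...,2]
def blob(sel,name):
    q=P[sel];print(name,len(q),q.mean(0).round(4),q.min(0).round(3),q.max(0).round(3))
X,Y=P[...,0],P[...,1]
print(P[165:265,255:455].reshape(-1,3).min(0),P[165:265,255:455].reshape(-1,3).max(0))
n,l,s,c=cv2.connectedComponentsWithStats(((z>0.03)&(z<0.3)&(d>0)).astype(np.uint8))
for i in range(1,n):
    if 15<s[i,4]<4000: 
        q=P[l==i]; print(s[i],np.median(q,0).round(3),q[:,2].max().round(3))
E
```

```text
277 187 [0.544 0.128 0.201]
277 180 [0.561 0.127 0.217]
304 232 [0.43  0.057 0.119]
401 240 [ 0.414 -0.231  0.037]
410 206 [ 0.522 -0.265  0.008]
340 200 [ 0.542 -0.048 -0.003]
380 245 [ 0.401 -0.171  0.001]
275 182 [0.555 0.132 0.217]
396 233 [ 0.438 -0.22   0.009]
[ 0.29848893 -0.40977093 -0.01609996] [0.657026   0.22135343 1.50562372]
[208 134  27   4  77] [0.724 0.311 0.086] 0.107
[383 134  32   8 176] [ 0.726 -0.224  0.067] 0.102
[424 135  83  31 788] [ 0.711 -0.443  0.035] 0.101
[346 139  14  15 162] [ 0.699 -0.085  0.073] 0.092
[285 141  34  24 522] [0.685 0.073 0.038] 0.047
[320 141  19  21 199] [ 0.67  -0.013  0.108] 0.17
[369 155   8  10  50] [ 0.658 -0.147  0.057] 0.075
[265 175  25  28 558] [0.546 0.129 0.161] 0.221
[424 211  14   6  22] [ 0.494 -0.322  0.032] 0.04
[405 215  18   8  29] [ 0.479 -0.272  0.033] 0.036
[296 223  16  17 219] [0.434 0.059 0.083] 0.143
[457 235  34  28 490] [ 0.387 -0.423  0.08 ] 0.118
[398 236   9   8  45] [ 0.418 -0.235  0.034] 0.039
[560 312  36  27 575] [ 0.182 -0.699  0.104] 0.223
[ 564  346   56   54 2283] [ 0.045 -0.699  0.194] 0.3
```

View pics/crop1.png

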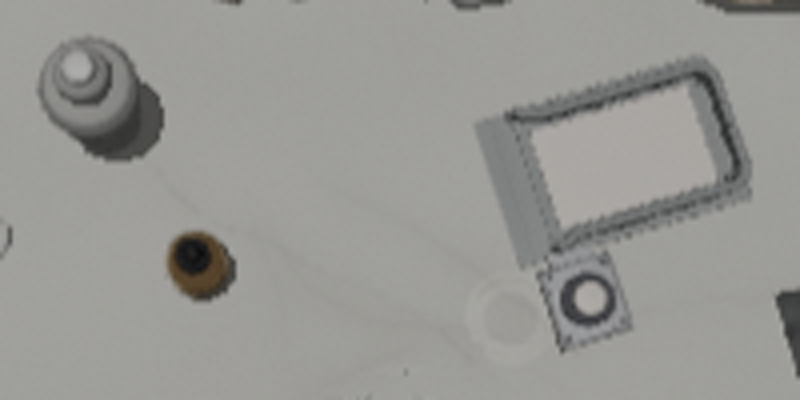

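The crop shows the tray's lane running right and slightly up. Its bevel is at the left, with corners at about (475,122) and (523,268). The button is at (588,297), the shaker cap at (80,70) and the dropper at (190,258). Next I'll measure these accurately in both views.

```bash
python3 - <<'E'
from h import *
for n in('top','side'):
    a=np.load(f'pics/{n}1.png.npz');im,d=a['im'],a['d'];P=cloud(n,d);z=P[...,2];X,Y=P[...,0],P[...,1]
    def m(name,x,y,r,z0,z1):
        s=(np.hypot(X-x,Y-y)<r)&(z>z0)&(z<z1);q=P[s]
        v,u=np.nonzero(s);print(n,name,len(q),q.mean(0).round(4) if len(q) else '',((q.min(0)+q.max(0))/2).round(4) if len(q) else '',(q.max(0)-q.min(0)).round(3) if len(q) else '')
    m('cap',.555,.13,.04,.209,.225); m('shk body',.55,.13,.06,.04,.14)
    m('drop',.434,.059,.03,.133,.15); m('bit',.434,.059,.035,.02,.075)
    m('btn',.418,-.235,.025,.028,.042)
    # white window, button by colour
    hsv=cv2.cvtColor(im,cv2.COLOR_BGR2HSV)
    near=(X>.38)&(X<.62)&(Y>-.38)&(Y<-.12)
    w=(near&(z<.015)&(im.min(2)>0)).astype(np.uint8)
    v,u=np.nonzero(near); print(u.min(),u.max(),v.min(),v.max())
    x0,x1,y0,y1=u.min(),u.max(),v.min(),v.max()
    cv2.imwrite(f'pics/{n}tray.png',cv2.resize(im[y0:y1,x0:x1],None,fx=6,fy=6,interpolation=cv2.INTER_NEAREST)); print('crop',x0,y0)
    # wires
    s=near&(z>.022)&(z<.045)&(np.hypot(X-.418,Y+.235)>.03); q=P[s]; print('wires',len(q)); r=cv2.minAreaRect(q[:,:2].astype(np.float32)); print(r,cv2.boxPoints(r).round(3).tolist())
E
```

```text
top cap 60 [0.5564 0.135  0.2153] [0.556  0.135  0.2156] [0.023 0.022 0.012]
top shk body 83 [0.5325 0.1217 0.1005] [0.5461 0.1343 0.0905] [0.049 0.068 0.099]
top drop 18 [0.4387 0.0611 0.1386] [0.4389 0.0619 0.1388] [0.012 0.012 0.009]
top bit 38 [0.4264 0.055  0.0593] [0.4379 0.061  0.0484] [0.045 0.044 0.053]
top btn 55 [ 0.4173 -0.2352  0.0329] [ 0.4194 -0.2323  0.0336] [0.027 0.036 0.011]
363 447 127 252
crop 363 127
wires 340
((0.5311381816864014, -0.272375226020813), (0.11301881074905396, 0.1608051061630249), 17.74204444885254) [[0.453000009059906, -0.21299999952316284], [0.5019999742507935, -0.3659999966621399], [0.609000027179718, -0.3319999873638153], [0.5600000023841858, -0.17900000512599945]]
side cap 38 [0.557  0.1353 0.216 ] [0.5574 0.1342 0.2161] [0.021 0.021 0.012]
side shk body 242 [0.5393 0.1503 0.0924] [0.549  0.1405 0.0903] [0.052 0.058 0.099]
side drop 12 [0.4406 0.0604 0.1403] [0.4411 0.0599 0.1396] [0.012 0.013 0.007]
side bit 103 [0.4291 0.0729 0.0484] [0.4385 0.0612 0.0479] [0.044 0.05  0.053]
side btn 37 [ 0.4186 -0.2347  0.0327] [ 0.4195 -0.2321  0.034 ] [0.036 0.035 0.012]
332 415 73 220
crop 332 73
wires 194
((0.5341293811798096, -0.27446335554122925), (0.11710433661937714, 0.16194824874401093), 17.122873306274414) [[0.45399999618530273, -0.21400000154972076], [0.5019999742507935, -0.36899998784065247], [0.6140000224113464, -0.33500000834465027], [0.5659999847412109, -0.18000000715255737]]
```

View pics/toptray.png

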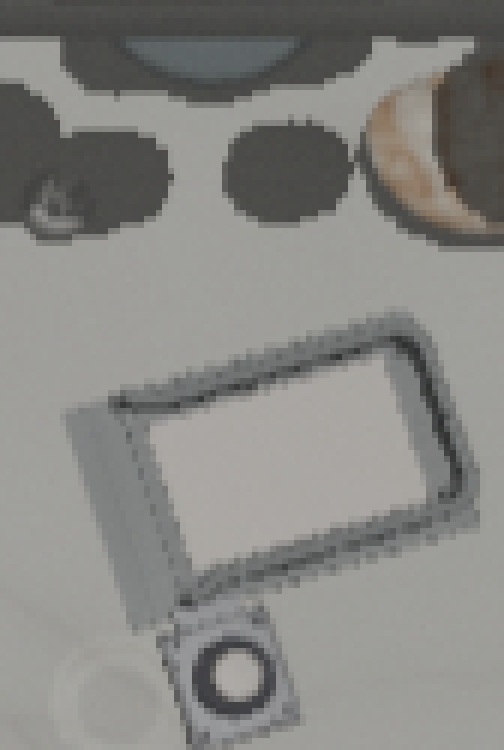

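View pics/sidetray.png

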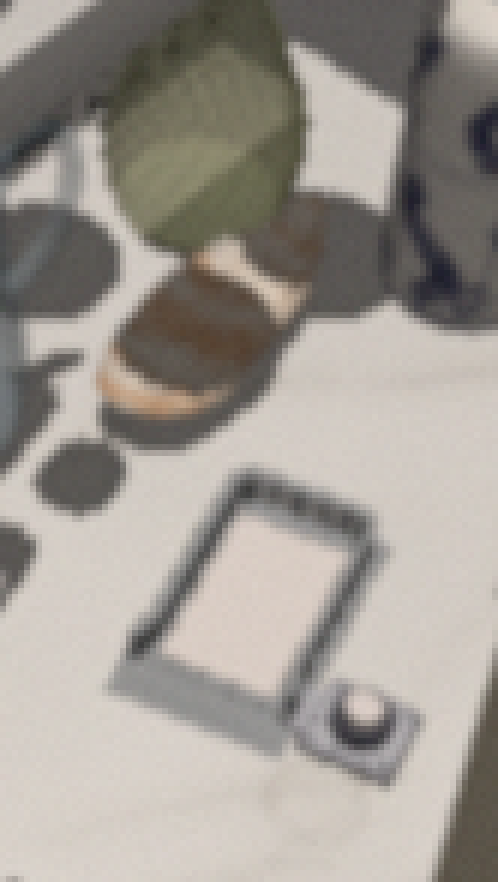

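The top view shows the bevel's front corners at full-image pixels of about (374,195.3) and (386,232.3), and the window as a clean quad. The side view agrees. Now I'll fit the tray frame from the window, the corners and the button.

```bash
python3 - <<'E'
from h import *
for n in('top','side'):
    a=np.load(f'pics/{n}1.png.npz');im,d=a['im'].astype(int),a['d'];P=cloud(n,d);z=P[...,2];X,Y=P[...,0],P[...,1]
    sel=(np.hypot(X-.53,Y+.27)<.07)&(z<.02)&(im[...,2]-im[...,0]>(-3 if n=='top' else 0))&(im.max(2)>(150 if n=='top' else 185))
    k,l,s,c=cv2.connectedComponentsWithStats(sel.astype(np.uint8),connectivity=4);i=1+s[1:,4].argmax();v,u=np.nonzero(l==i)
    pts=np.array([plane(n,a,b,.004)[:2] for a,b in zip(u,v)],np.float32)
    r=cv2.minAreaRect(pts);print(n,'win',len(u),np.round(r[0],4),np.round(r[1],4),round(r[2],2),pts.mean(0).round(4))
    for th in (16,17,18): pass
    b=(np.hypot(X-.418,Y+.235)<.02)&(im[...,2]>(150 if n=='top' else 180))&(z>.02)
    v,u=np.nonzero(b);print('btn',len(u),plane(n,u.mean(),v.mean(),.034).round(4))
C=[plane('top',374,195.3,0),plane('top',386,232.3,0)]
print('bevel',np.round(C,4))
print('bevel side',[plane('side',332+108/6,73+686/6,0).round(4),plane('side',332+283/6,73+752/6,0).round(4)])
d=C[1]-C[0];print(np.linalg.norm(d),np.degrees(np.arctan2(*d[:2][::-1])))
E
```

```text
top win 1006 [ 0.5304 -0.2684] [0.0794 0.128 ] 17.31 [ 0.5297 -0.2685]
btn 39 [ 0.4172 -0.235   0.034 ]
side win 504 [ 0.5317 -0.2696] [0.0766 0.1276] 17.31 [ 0.531  -0.2685]
btn 26 [ 0.4181 -0.2368  0.034 ]
bevel [[ 0.5568 -0.1548  0.    ]
 [ 0.4409 -0.1907  0.    ]]
bevel side [array([ 0.5551, -0.1558,  0.    ]), array([ 0.4418, -0.1939,  0.    ])]
0.12140455971439999 -162.81414468051858
```

Request:
apply_moves([
  [[0,0,-5],[0,0,0.117]],
  [[0,0,-5],[0,0,0.117]],
  [[0,0,-5],[0,0,0.117]],
  [[0,0,-6],[0,0,0.117]],
  [[14,-33,0],[0,0,0]],
  [[14,-33,0],[0,0,0]],
  [[14,-33,0],[0,0,0]],
  [[14,-33,0],[0,0,0]],
  [[14,-33,0],[0,0,0]],
  [[14,-33,0],[0,0,0]],
  [[14,-33,0],[0,0,0]],
  [[14,-33,0],[0,0,0]],
], claw=1, newtons=25)

```text
t: 1.1
tool_pos: [0.3831, -0.2694, 0.4254]
orientation: [-3.141, -0.001, 0.0]
force: [-0.1, -0.3, -0.5]
opening: 0.0928
gripper_force: 0.0
```

Request:
apply_moves([
  [[14,-33,0],[0,0,0]],
  [[14,-33,0],[0,0,0]],
  [[14,-33,0],[0,0,0]],
  [[14,-33,0],[0,0,0]],
  [[14,-33,0],[0,0,0]],
  [[14,-33,0],[0,0,0]],
  [[14,-33,0],[0,0,0]],
  [[14,-33,0],[0,0,0]],
  [[14,-33,0],[0,0,0]],
  [[14,-33,0],[0,0,0]],
  [[0,0,0],[0,0,0]],
  [[0,0,0],[0,0,0]],
])

```text
t: 2.1
tool_pos: [0.5228, 0.0607, 0.4249]
orientation: [3.142, 0.007, -0.003]
force: [-1.1, -0.8, -0.1]
opening: 0.0929
gripper_force: 0.0
```

Request:
apply_moves([
  [[12,-25,0],[0,0,0]],
  [[12,-25,0],[0,0,0]],
  [[10,-24,0],[0,0,0]],
  [[0,0,0],[0,0,0]],
  [[0,0,0],[0,0,0]],
  [[0,0,0],[0,0,0]],
])

```text
t: 2.6
tool_pos: [0.5564, 0.1318, 0.4254]
orientation: [3.141, 0.0, -0.001]
force: [-0.4, -0.1, -1.3]
opening: 0.0933
gripper_force: 0.0
```

Request:
apply_moves([
  [[0,-2.5,10],[0,0,0]],
  [[0,0,15],[0,0,0]],
  [[0,0,15],[0,0,0]],
  [[0,0,10],[0,0,0]],
  [[0,0,6],[0,0,0]],
  [[0,0,0],[0,0,0]],
  [[0,0,0],[0,0,0]],
])

```text
t: 3.18
tool_pos: [0.5565, 0.1351, 0.3697]
orientation: [3.141, 0.0, -0.001]
force: [-0.1, -0.2, 0.1]
opening: 0.093
gripper_force: 0.0
```

Request:
apply_moves([
  [[0,0,0],[0,0,0]],
  [[0,0,0],[0,0,0]],
  [[0,0,0],[0,0,0]],
  [[0,0,0],[0,0,0]],
  [[0,0,0],[0,0,0]],
  [[0,0,0],[0,0,0]],
  [[0,0,0],[0,0,0]],
  [[0,0,0],[0,0,0]],
], claw=0.3)

```text
t: 3.85
tool_pos: [0.5566, 0.1355, 0.3697]
orientation: [3.142, 0.001, 0.0]
force: [-0.5, -0.0, -0.1]
opening: 0.0441
gripper_force: 0.0
```

Request:
apply_moves([
  [[0,0,0],[0,0,0]],
  [[0,0,0],[0,0,0]],
  [[0,0,0],[0,0,0]],
  [[0,0,0],[0,0,0]],
], claw=0.2, newtons=35)

```text
t: 4.18
tool_pos: [0.5566, 0.1354, 0.3697]
orientation: [3.141, 0.001, 0.0]
force: [-0.1, -0.7, 0.4]
opening: 0.0365
gripper_force: 34.9
```

Request:
apply_moves([
  [[0,0,-4],[0,0,0]],
  [[0,0,-4],[0,0,0]],
  [[-3,12,0],[0,0,0]],
  [[-7,27,0],[0,0,0]],
  [[-9,34,0],[0,0,0]],
  [[-9,34,0],[0,0,0]],
  [[-9,34,0],[0,0,0]],
  [[-9,34,0],[0,0,0]],
  [[-9,34,0],[0,0,0]],
  [[-8,30,0],[0,0,0]],
  [[-5,20,0],[0,0,0]],
  [[-2,8,0],[0,0,0]],
])

```text
t: 5.18
tool_pos: [0.4855, -0.1347, 0.3778]
orientation: [3.14, -0.003, -0.001]
force: [0.1, 0.3, -4.3]
opening: 0.037
gripper_force: 34.8
```

Request:
apply_moves([
  [[0,0,0],[0,0,0]],
  [[0,0,0],[0,0,0]],
  [[0,0,0],[0,0,0]],
])

```text
t: 5.43
tool_pos: [0.4869, -0.1307, 0.3777]
orientation: [-3.141, -0.002, -0.0]
force: [-0.1, 0.7, -3.8]
opening: 0.0369
gripper_force: 34.8
```

Request:
apply_moves([
  [[3,9,0],[0,0,0]],
  [[5,16,0],[0,0,0]],
  [[5,16,0],[0,0,0]],
  [[5,16,0],[0,0,0]],
  [[5,16,0],[0,0,0]],
  [[5,16,0],[0,0,0]],
  [[4,12,0],[0,0,0]],
  [[1,4,0],[0,0,0]],
  [[0,0,2],[0,0,0]],
  [[0,0,1],[0,0,0]],
  [[0,0,0],[0,0,0]],
])

```text
t: 6.35
tool_pos: [0.5198, -0.2357, 0.3741]
orientation: [-3.141, -0.002, 0.001]
force: [-0.2, 0.0, -3.6]
opening: 0.037
gripper_force: 34.8
```

```bash
python3 - <<'E'
from h import *
st()
im,d=shot('side','side2.png'); cv2.imwrite('pics/s2.png',cv2.resize(im[60:240,280:460],None,fx=3,fy=3))
E
```

```text
{'t': 6.35, 'q': [-0.516, 0.068, 1.611, 0.0, 1.464, 1.054], 'tool_pos': [0.52, -0.236, 0.374], 'orientation': [-3.141, -0.002, 0.001], 'force': [-0.167, 0.047, -3.617], 'opening': 0.037}
[[1.0, 0.002, -0.001], [0.002, -1.0, 0.001], [-0.001, -0.001, -1.0]]
```

View pics/s2.png

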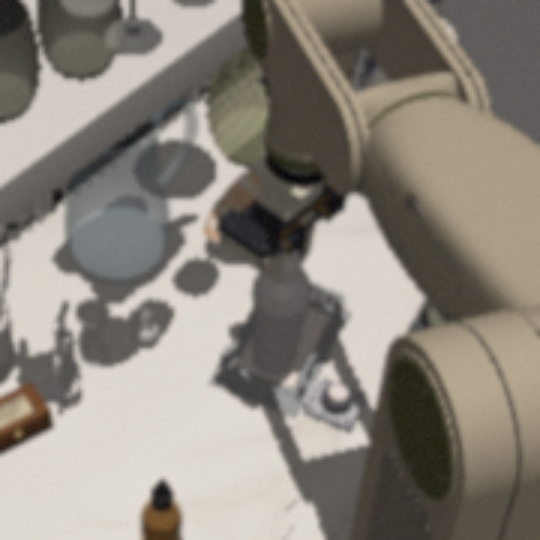

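The side view shows the shaker upright between the side wires at the lane mouth, with its foot at about (275,370) in the crop. I'll set it down and slide it in.

Request:
apply_moves([
  [[0,0,0.8],[0,0,0]],
  [[1,5,0],[0,0,0]],
  [[3,9,0],[0,0,0]],
  [[3,9,0],[0,0,0]],
  [[3,9,0],[0,0,0]],
  [[3,9,0],[0,0,0]],
  [[3,9,0],[0,0,0]],
  [[2,7,0],[0,0,0]],
  [[1,5,0],[0,0,0]],
  [[1,3,0],[0,0,0]],
  [[0,0,0],[0,0,0]],
])

```text
t: 7.32
tool_pos: [0.54, -0.3022, 0.3738]
orientation: [-3.142, -0.0, 0.0]
force: [0.1, -0.3, -4.3]
opening: 0.0366
gripper_force: 34.8
```

Request:
apply_moves([
  [[0,0,0.7],[0,0,0]],
  [[0.6,1.9,0],[0,0,0]],
  [[0.6,1.9,0],[0,0,0]],
  [[0.6,1.9,0],[0,0,0]],
  [[0.6,1.9,0],[0,0,0]],
  [[0,0,0],[0,0,0]],
])

```text
t: 7.82
tool_pos: [0.5425, -0.3093, 0.3736]
orientation: [3.141, 0.001, 0.001]
force: [0.3, 0.8, 1.7]
opening: 0.0372
gripper_force: 35.0
```

Request:
apply_moves([
  [[0.3,1,0],[0,0,0]],
  [[0.3,1,0],[0,0,0]],
  [[0,0,0],[0,0,0]],
  [[0,0,0],[0,0,0]],
])

```text
t: 8.15
tool_pos: [0.5431, -0.3109, 0.3738]
orientation: [-3.141, -0.002, -0.001]
force: [-0.1, 4.9, 5.2]
opening: 0.0368
gripper_force: 35.3
```

Request:
apply_moves([
  [[0.3,1,0],[0,0,0]],
  [[0.3,1,0],[0,0,0]],
  [[0,0,0],[0,0,0]],
  [[0,0,0],[0,0,0]],
])

```text
t: 8.48
tool_pos: [0.5438, -0.3126, 0.3741]
orientation: [-3.14, -0.002, -0.001]
force: [-1.1, 6.6, 8.2]
opening: 0.0366
gripper_force: 35.7
```

Request:
apply_moves([
  [[-0.2,-0.8,-0.5],[0,0,0]],
  [[0,0,0],[0,0,0]],
], newtons=15)

```text
t: 8.65
tool_pos: [0.5434, -0.3125, 0.3741]
orientation: [3.141, 0.001, 0.001]
force: [0.1, 1.7, 2.8]
opening: 0.0375
gripper_force: 15.1
```

Request:
apply_moves([
  [[0,0,0],[0,0,0]],
  [[0,0,0],[0,0,0]],
  [[0,0,0],[0,0,0]],
  [[0,0,0],[0,0,0]],
  [[0,0,0],[0,0,0]],
  [[0,0,0],[0,0,0]],
], claw=0.9)

```text
t: 9.15
tool_pos: [0.5433, -0.3124, 0.3736]
orientation: [3.142, 0.001, -0.0]
force: [0.7, -0.1, 0.4]
opening: 0.0725
gripper_force: 0.0
```

Request:
apply_moves([
  [[0,0,-10],[0,0,0]],
  [[0,0,-15],[0,0,0]],
  [[0,0,-15],[0,0,0]],
  [[0,0,-12],[0,0,0]],
  [[-14,-10,0],[0,0,0]],
  [[-16,-30,0],[0,0,0.12]],
  [[-16,-32,0],[0,0,0]],
  [[-16,-34,0],[0,0,0]],
  [[-14,-34,0],[0,0,0]],
])

```text
t: 9.9
tool_pos: [0.4786, -0.1666, 0.4265]
orientation: [3.136, -0.189, 0.001]
force: [0.4, 1.3, 0.5]
opening: 0.0835
gripper_force: 0.0
```

```bash
python3 - <<'E'
from h import *
st()
o=np.array([.532,-.2745]);xh=np.array([.297,-.955]);yh=np.array([.955,.297])
for n in('top','side'):
    im,d=shot(n,n+'3.png');P=cloud(n,d)
    for nm,c,r,a,b in(('cap',(.543,-.311),.04,.209,.225),('body',(.543,-.311),.045,.05,.14),('bit',(.4395,.0608),.03,.133,.15)):
        q=P[(np.hypot(P[...,0]-c[0],P[...,1]-c[1])<r)&(P[...,2]>a)&(P[...,2]<b)]
        if len(q):m=(q.min(0)+q.max(0))/2;print(n,nm,len(q),m.round(4),q.mean(0).round(4),'tray',((m[:2]-o)@xh).round(4),((m[:2]-o)@yh).round(4))
    if n=='side': cv2.imwrite('pics/s3.png',cv2.resize(im[60:240,280:460],None,fx=3,fy=3))
E
```

```text
{'t': 9.9, 'q': [-0.436, -0.133, 1.712, 0.0, 1.562, 1.255], 'tool_pos': [0.479, -0.167, 0.426], 'orientation': [3.136, -0.189, 0.001], 'force': [0.39, 1.269, 0.471], 'opening': 0.084}
[[0.993, -0.12, 0.001], [-0.12, -0.993, -0.0], [0.001, 0.0, -1.0]]
top bit 17 [0.4392 0.0619 0.1397] [0.4389 0.0608 0.1399] tray -0.3488 0.0113
side body 219 [ 0.5396 -0.2988  0.0952] [ 0.5307 -0.2885  0.0956] tray 0.0254 0.0
side bit 14 [0.4408 0.0618 0.1411] [0.4401 0.0616 0.1405] tray -0.3483 0.0128
```

View pics/s3.png

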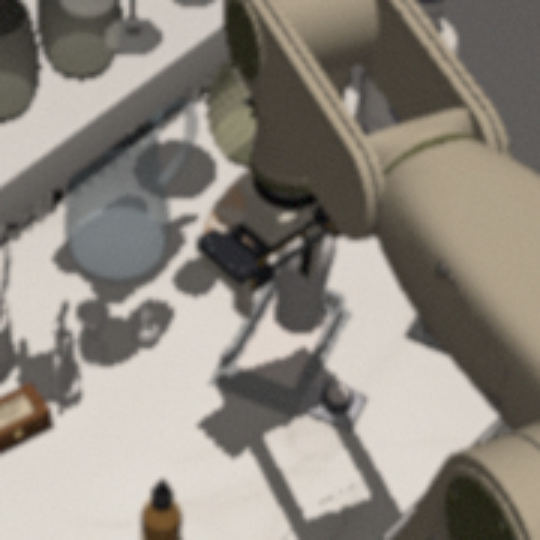

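The side crop shows the shaker upright at the far end of the lane, with its foot at about (300,320), and the dropper bottle untouched. Next I'll turn and tilt the tool for the bitters.

Request:
apply_moves([
  [[-10.8,-32.3,0],[0,0,0]],
  [[-10.8,-32.3,0],[0,0,0]],
  [[-10.8,-32.3,0],[0,0,0]],
  [[-10.8,-32.3,0],[0,0,0]],
  [[-10.8,-32.3,0],[0,0,0]],
  [[-10.8,-32.3,0],[0,0,0]],
  [[-10.8,-32.3,0],[0,0,0]],
  [[-10.8,-32.3,0],[0,0,0]],
  [[-10.8,-32.3,0],[0,0,0]],
  [[0,0,0],[0,0,-0.11]],
  [[0,0,0],[0,0,-0.11]],
  [[0,0,0],[0,0,-0.11]],
], claw=0.7)

```text
t: 11.0
tool_pos: [0.4177, 0.1333, 0.4266]
orientation: [3.123, 0.342, 0.002]
force: [-0.1, 0.5, -0.5]
opening: 0.065
gripper_force: 0.0
```

Request:
apply_moves([
  [[0,0,0],[0,0,-0.11]],
  [[0,0,0],[0,0,-0.11]],
  [[0,0,0],[0,0,-0.11]],
  [[0,0,0],[0,0,-0.11]],
  [[0,0,0],[0,0,-0.11]],
  [[0,0,0],[0,0,-0.11]],
  [[0,0,0],[0,0,-0.11]],
  [[0,0,0],[0,0,-0.11]],
  [[0,0,0],[0,0,-0.11]],
  [[0,0,0],[0,0,-0.11]],
  [[0,0,0],[0,0,-0.11]],
  [[0,0,0],[0,0,-0.11]],
])

```text
t: 12.0
tool_pos: [0.418, 0.1323, 0.4266]
orientation: [2.259, 2.182, 0.001]
force: [-0.6, -0.9, 0.1]
opening: 0.0653
gripper_force: 0.0
```

Request:
apply_moves([
  [[0,0,0],[0,0,-0.11]],
  [[0,0,0],[0,0,-0.11]],
  [[0,0,0],[0,0,-0.11]],
  [[0,0,0],[0,-0.1,0]],
  [[0,0,0],[0,-0.1,0]],
  [[0,0,0],[0,-0.1,0]],
  [[0,0,0],[0,0,0]],
  [[0,0,0],[0,0,0]],
  [[0,0,0],[0,0,0]],
])

```text
t: 12.75
tool_pos: [0.4177, 0.1328, 0.4261]
orientation: [1.728, 2.32, -0.258]
force: [-1.7, -0.5, 0.5]
opening: 0.0654
gripper_force: 0.0
```

```bash
cat >> h.py <<'E'
def go(p,Rt):
    s=robot.read_state();R0=R.from_rotvec(s['orientation']);print('t',s['t'],'pos',np.round(s['tool_pos'],4),'shift mm',(R0.inv().apply(np.array(p)-s['tool_pos'])*1000).round(1),'turn',(R0.inv()*R.from_matrix(Rt)).as_rotvec().round(4))
def tilt(th):
    xh=np.array([.2974,-.9548,0]);z=np.array([0,0,1.]);zt=np.sin(th)*xh-np.cos(th)*z;y=np.array([.9548,.2974,0]);return np.stack([np.cross(y,zt),y,zt],1)
E
python3 - <<'E'
from h import *
st();T=tilt(.3);b=np.array([.4397,.0612,.115])
go(b-.257*T[:,2],T)
E
```

```text
{'t': 12.75, 'q': [0.319, -0.313, 1.882, -0.296, 1.581, 0.026], 'tool_pos': [0.418, 0.133, 0.426], 'orientation': [1.728, 2.32, -0.258], 'force': [-1.705, -0.483, 0.452], 'opening': 0.065}
[[-0.274, 0.958, 0.084], [0.916, 0.286, -0.28], [-0.292, 0.0, -0.956]]
t 12.75 pos [0.4177 0.1328 0.4261] shift mm [20.2 -0.3 62.4] turn [-0.0032 -0.0034 -0.0111]
```

Now down along the tilted axis: line up first, then 90 mm straight in.

Request:
apply_moves([
  [[5,0,15],[0,0,-0.011]],
  [[7,0,20],[0,0,0]],
  [[8,0,20],[0,0,0]],
  [[0,0,7],[0,0,0]],
  [[0,0,0],[0,0,0]],
  [[0,0,0],[0,0,0]],
  [[0,0,0],[0,0,0]],
])

```text
t: 13.33
tool_pos: [0.4178, 0.1331, 0.3622]
orientation: [1.715, 2.326, -0.26]
force: [-0.3, -0.0, -0.6]
opening: 0.0652
gripper_force: 0.0
```

```bash
python3 - <<'E'
from h import *
T=tilt(.3);b=np.array([.4397,.0612,.115])
go(b-.167*T[:,2],T)
E
```

```text
t 13.3333 pos [0.4178 0.1331 0.3622] shift mm [ 1.2 -0.3 91.4] turn [-0.0018 -0.0006 -0.0017]
```

Request:
apply_moves([
  [[1,0,15],[0,0,0]],
  [[0,0,20],[0,0,0]],
  [[0,0,20],[0,0,0]],
  [[0,0,20],[0,0,0]],
  [[0,0,12],[0,0,0]],
  [[0,0,4],[0,0,0]],
  [[0,0,0],[0,0,0]],
  [[0,0,0],[0,0,0]],
])

```text
t: 14.0
tool_pos: [0.4252, 0.1086, 0.2747]
orientation: [1.714, 2.326, -0.261]
force: [0.2, -0.2, -0.4]
opening: 0.0652
gripper_force: 0.0
```

Request:
apply_moves([
  [[0,0,0],[0,0,0]],
  [[0,0,0],[0,0,0]],
  [[0,0,0],[0,0,0]],
  [[0,0,0],[0,0,0]],
  [[0,0,0],[0,0,0]],
  [[0,0,0],[0,0,0]],
  [[0,0,0],[0,0,0]],
  [[0,0,0],[0,0,0]],
  [[0,0,0],[0,0,0]],
  [[0,0,0],[0,0,0]],
  [[0,0,0],[0,0,0]],
  [[0,0,0],[0,0,0]],
], claw=0.05, newtons=20)

```text
t: 15.0
tool_pos: [0.4246, 0.1084, 0.2734]
orientation: [1.714, 2.327, -0.263]
force: [0.9, -0.6, -0.6]
opening: 0.0246
gripper_force: 20.0
```

Request:
apply_moves([
  [[-1.2,0,-3.8],[0,0,0]],
  [[-1.2,0,-3.8],[0,0,0]],
  [[-11.5,-1,3.5],[0,0,0]],
  [[-23,-1.5,7.1],[0,0,0]],
  [[-28.7,-2,8.9],[0,0,0]],
  [[-28.7,-2,8.9],[0,0,0]],
  [[-28.7,-2,8.9],[0,0,0]],
  [[-28.7,-2,8.9],[0,0,0]],
  [[-28.7,-1.2,8.9],[0,0,0]],
  [[-19,0,5.9],[0,0,0]],
  [[-9.5,0,2.9],[0,0,0]],
  [[0,0,0],[0,0,0]],
])

```text
t: 16.0
tool_pos: [0.4777, -0.1031, 0.2817]
orientation: [1.717, 2.325, -0.264]
force: [0.2, -0.2, -2.0]
opening: 0.0246
gripper_force: 20.0
```

```bash
python3 - <<'E'
from h import *
T=tilt(.3)
st()
for n in('top','side'):
    im,d=shot(n,n+'4.png');P=cloud(n,d)
    o=np.array([.532,-.2745]);xh=np.array([.297,-.955]);yh=np.array([.955,.297])
    for nm,c,r,a,b in(('cap',(.543,-.311),.04,.205,.225),('body',(.543,-.311),.045,.05,.14)):
        q=P[(np.hypot(P[...,0]-c[0],P[...,1]-c[1])<r)&(P[...,2]>a)&(P[...,2]<b)]
        if len(q):m=(q.min(0)+q.max(0))/2;print(n,nm,len(q),m.round(4),'tray',((m[:2]-o)@xh).round(4),((m[:2]-o)@yh).round(4))
B=o+np.array([-.140*xh+.0*yh])[0]
go(np.r_[B,.123]-.167*T[:,2],T)
cv2.imwrite('pics/s4.png',cv2.resize(im[60:240,280:460],None,fx=3,fy=3))
E
```

```text
{'t': 16.0, 'q': [-0.216, -0.137, 2.002, -0.289, 1.145, -0.412], 'tool_pos': [0.478, -0.103, 0.282], 'orientation': [1.717, 2.325, -0.264], 'force': [0.17, -0.239, -2.02], 'opening': 0.025}
[[-0.281, 0.956, 0.084], [0.913, 0.294, -0.284], [-0.296, -0.003, -0.955]]
top cap 90 [ 0.5421 -0.3057  0.2145] tray 0.0328 0.0004
top body 106 [ 0.537  -0.295   0.0955] tray 0.0211 -0.0013
side body 153 [ 0.539  -0.2982  0.1047] tray 0.0247 -0.0003
t 16.1 pos [ 0.4772 -0.1011  0.2812] shift mm [ 6.8  0.8 -3.5] turn [-0.0042 -0.0009 -0.0011]
```

View pics/s4.png

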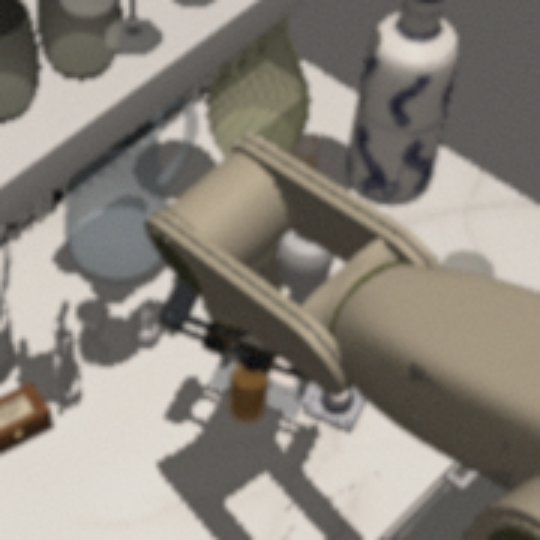

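The side view shows the bitters upright in front of the bevel, at about (248,390) in the crop, and the shaker still in place. I'll carry on into the lane.

Request:
apply_moves([
  [[-8,0.8,2.4],[0,0,0]],
  [[-14.3,0,4.4],[0,0,0]],
  [[-14.3,0,4.4],[0,0,0]],
  [[-14.3,0,4.4],[0,0,0]],
  [[-14.3,0,4.4],[0,0,0]],
  [[-10,0,3.1],[0,0,0]],
  [[-4.5,0,1.4],[0,0,0]],
  [[0.9,0,2.9],[0,0,0]],
  [[0,0,0],[0,0,0]],
  [[0,0,0],[0,0,0]],
])

```text
t: 16.93
tool_pos: [0.5026, -0.1802, 0.2779]
orientation: [1.714, 2.329, -0.263]
force: [-0.2, 0.9, -1.9]
opening: 0.0243
gripper_force: 20.0
```

Request:
apply_moves([
  [[0.3,0,0.9],[0,0,0]],
  [[0,0,0],[0,0,0]],
  [[0,0,0],[0,0,0]],
])

```text
t: 17.18
tool_pos: [0.5028, -0.1805, 0.2775]
orientation: [1.714, 2.328, -0.263]
force: [0.2, 0.6, -1.9]
opening: 0.0246
gripper_force: 20.0
```

```bash
python3 - <<'E'
from h import *
T=tilt(.3);o=np.array([.532,-.2745]);xh=np.array([.297,-.955])
go(np.r_[o-.022*xh,.119]-.167*T[:,2],T)
E
```

```text
t 17.1833 pos [ 0.5028 -0.1805  0.2775] shift mm [-26.1  -0.1   7. ] turn [-0.0034 -0.0001  0.0001]
```

Request:
apply_moves([
  [[0.3,0,0.8],[0,0,0]],
  [[-4.8,0,1.5],[0,0,0]],
  [[-4.8,0,1.5],[0,0,0]],
  [[-4.8,0,1.5],[0,0,0]],
  [[-2.9,0,0.9],[0,0,0]],
  [[-1.9,0,0.6],[0,0,0]],
  [[0,0,0],[0,0,0]],
  [[0,0,0],[0,0,0]],
])

```text
t: 17.85
tool_pos: [0.5097, -0.2005, 0.2785]
orientation: [1.713, 2.324, -0.262]
force: [-0.3, 1.9, 6.6]
opening: 0.0245
gripper_force: 20.0
```

Request:
apply_moves([
  [[-1.9,0,0.6],[0,0,0]],
  [[-1,0,0.3],[0,0,0]],
  [[0,0,0],[0,0,0]],
  [[0,0,0],[0,0,0]],
])

```text
t: 18.18
tool_pos: [0.5106, -0.2033, 0.2784]
orientation: [1.713, 2.324, -0.262]
force: [-0.2, 1.4, 5.6]
opening: 0.0243
gripper_force: 20.0
```

Request:
apply_moves([
  [[-0.2,0,-0.6],[0,0,0]],
  [[-1,0,0.3],[0,0,0]],
  [[-1,0,0.3],[0,0,0]],
  [[0,0,0],[0,0,0]],
  [[0,0,0],[0,0,0]],
])

```text
t: 18.6
tool_pos: [0.5109, -0.2052, 0.2784]
orientation: [1.713, 2.325, -0.262]
force: [0.0, 2.0, 5.5]
opening: 0.0249
gripper_force: 20.0
```

Request:
apply_moves([
  [[-1,0,0.3],[0,0,0]],
  [[-1,0,0.3],[0,0,0]],
  [[0,0,0],[0,0,0]],
  [[0,0,0],[0,0,0]],
])

```text
t: 18.93
tool_pos: [0.5115, -0.2072, 0.2783]
orientation: [1.713, 2.326, -0.262]
force: [0.6, 2.4, 6.2]
opening: 0.0242
gripper_force: 20.0
```

Request:
apply_moves([
  [[-1,0,0.2],[0,0,0]],
  [[-1,0,0.2],[0,0,0]],
  [[0,0,0],[0,0,0]],
  [[0,0,0],[0,0,0]],
])

```text
t: 19.27
tool_pos: [0.512, -0.2091, 0.2782]
orientation: [1.714, 2.326, -0.262]
force: [0.2, 1.7, 5.9]
opening: 0.0245
gripper_force: 20.0
```

Request:
apply_moves([
  [[-1,0,0.2],[0,0,0]],
  [[-1,0,0.2],[0,0,0]],
  [[0,0,0],[0,0,0]],
  [[0,0,0],[0,0,0]],
])

```text
t: 19.6
tool_pos: [0.5124, -0.211, 0.2781]
orientation: [1.714, 2.326, -0.262]
force: [-0.5, 1.6, 6.1]
opening: 0.0247
gripper_force: 20.0
```

Request:
apply_moves([
  [[-1,0,0.2],[0,0,0]],
  [[-1,0,0.2],[0,0,0]],
  [[0,0,0],[0,0,0]],
  [[0,0,0],[0,0,0]],
])

```text
t: 19.93
tool_pos: [0.5128, -0.2129, 0.278]
orientation: [1.714, 2.327, -0.263]
force: [1.3, 1.9, 4.7]
opening: 0.025
gripper_force: 20.0
```

```bash
python3 - <<'E'
from h import *
o=np.array([.532,-.2745]);xh=np.array([.297,-.955]);yh=np.array([.955,.297])
for n in('top','side'):
    im,d=shot(n,n+'5.png');P=cloud(n,d)
    D=P[...,:2]-o;a,b=D@xh,D@yh
    for z0 in(.02,.045,.06,.1,.12,.19,.205):
        for nm,l,h in(('bit',-.05,.003),('shk',.0,.08)):
            s=(a>l)&(a<h)&(abs(b)<.04)&(P[...,2]>z0)&(P[...,2]<z0+.02)
            if s.sum()>3: print(n,nm,z0,s.sum(),'lane x',a[s].min().round(4),a[s].max().round(4),'y',b[s].min().round(3),b[s].max().round(3))
cv2.imwrite('pics/s5.png',cv2.resize(im[80:230,300:450],None,fx=4,fy=4,interpolation=cv2.INTER_CUBIC))
E
```

```text
top shk 0.02 13 lane x 0.07 0.0779 y -0.039 -0.026
top shk 0.12 7 lane x 0.0108 0.0292 y -0.034 -0.024
top bit 0.19 6 lane x -0.0176 -0.0048 y -0.039 -0.025
top shk 0.19 95 lane x 0.0148 0.0512 y -0.019 0.019
top bit 0.205 13 lane x -0.0176 -0.0069 y -0.04 -0.025
top shk 0.205 93 lane x 0.0182 0.0502 y -0.015 0.015
side bit 0.02 9 lane x -0.0497 -0.0343 y -0.022 0.025
side shk 0.02 14 lane x 0.0111 0.0394 y -0.026 -0.012
side bit 0.045 19 lane x -0.05 -0.0339 y -0.023 0.023
side shk 0.045 19 lane x 0.0103 0.0357 y -0.028 0.022
side bit 0.06 42 lane x -0.0496 -0.0127 y -0.023 0.023
side shk 0.06 9 lane x 0.0103 0.0275 y -0.024 -0.015
side bit 0.1 40 lane x -0.0442 -0.0173 y -0.023 0.025
side bit 0.12 17 lane x -0.0307 -0.0091 y -0.024 0.024
```

View pics/s5.png

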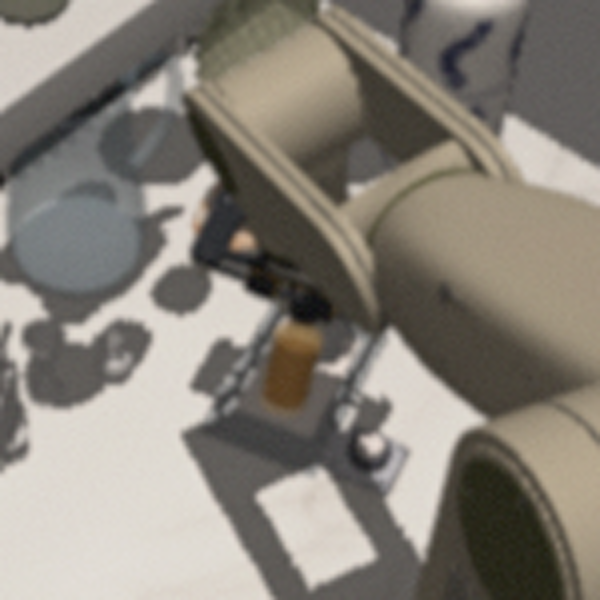

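```bash
python3 - <<'E'
from h import *
o=np.array([.532,-.2745]);xh=np.array([.297,-.955]);yh=np.array([.955,.297])
a0=np.load('pics/side5.png.npz');im,d=a0['im'].astype(int),a0['d'];P=cloud('side',d)
D=P[...,:2]-o;a,b=D@xh,D@yh
amb=(im[...,2]-im[...,0]>35)&(a>-.08)&(a<.02)&(abs(b)<.04)
for z0 in np.arange(.0,.1,.01):
    s=amb&(P[...,2]>z0)&(P[...,2]<z0+.01)
    if s.sum()>3: print(z0.round(2),s.sum(),'x',a[s].min().round(4),a[s].max().round(4),'y',b[s].min().round(3),b[s].max().round(3))
v,u=np.nonzero(amb);print(u.min(),u.max(),v.min(),v.max())
E
```

```text
0.02 17 x -0.0678 -0.0505 y -0.02 0.013
0.03 23 x -0.0678 -0.046 y -0.021 0.017
0.04 26 x -0.0657 -0.0441 y -0.02 0.011
0.05 25 x -0.0625 -0.0416 y -0.021 0.015
0.06 22 x -0.0581 -0.039 y -0.021 0.015
0.07 23 x -0.0569 -0.0281 y -0.022 0.016
0.08 29 x -0.0546 -0.0231 y -0.021 0.02
0.09 45 x -0.0485 -0.018 y -0.021 0.017
366 379 161 182
```

The depth points show the bottle leaning about 13°: the foot lagged behind and the bottle pivoted in the grip. I'll back up to right it, release it, and then push it low as advised.

Request:
apply_moves([
  [[4.8,0,-1.5],[0,0,0]],
  [[4.8,0,-1.5],[0,0,0]],
  [[4.8,0,-1.5],[0,0,0]],
  [[4.8,0,-1.5],[0,0,0]],
  [[4.8,0,-1.5],[0,0,0]],
  [[3.8,0,-1.2],[0,0,0]],
  [[0,0,0],[0,0,0]],
  [[0,0,0],[0,0,0]],
], newtons=10)

```text
t: 20.7
tool_pos: [0.5037, -0.1845, 0.2773]
orientation: [1.714, 2.329, -0.263]
force: [-0.8, -0.9, -2.6]
opening: 0.0246
gripper_force: 10.0
```

```bash
cat > bt.py <<'E'
from h import *
o=np.array([.532,-.2745]);xh=np.array([.297,-.955]);yh=np.array([.955,.297])
st()
im,d=shot('side');im=im.astype(int);P=cloud('side',d)
D=P[...,:2]-o;a,b=D@xh,D@yh
amb=(im[...,2]-im[...,0]>35)&(a>-.12)&(a<.02)&(abs(b)<.04)
for z0 in np.arange(.0,.1,.01):
    s=amb&(P[...,2]>z0)&(P[...,2]<z0+.01)
    if s.sum()>3: print(z0.round(2),s.sum(),'x',a[s].min().round(4),a[s].max().round(4),'y',b[s].min().round(3),b[s].max().round(3))
E
python3 bt.py
```

```text
{'t': 20.7, 'q': [-0.363, -0.017, 1.896, -0.267, 1.092, -0.561], 'tool_pos': [0.504, -0.185, 0.277], 'orientation': [1.714, 2.329, -0.263], 'force': [-0.78, -0.915, -2.61], 'opening': 0.025}
[[-0.285, 0.955, 0.083], [0.912, 0.296, -0.283], [-0.295, -0.004, -0.956]]
0.02 18 x -0.0783 -0.0645 y -0.019 0.013
0.03 14 x -0.0831 -0.0582 y -0.022 0.008
0.04 18 x -0.0766 -0.0581 y -0.022 0.011
0.05 18 x -0.076 -0.0596 y -0.021 0.011
0.06 18 x -0.0757 -0.0592 y -0.021 0.011
0.07 22 x -0.0735 -0.0561 y -0.022 0.015
0.08 34 x -0.0709 -0.043 y -0.023 0.018
0.09 35 x -0.0696 -0.043 y -0.02 0.016
```

Request:
apply_moves([
  [[1.9,0,-0.6],[0,0,0]],
  [[1.2,0,0.3],[0,0,0]],
  [[0,0,0],[0,0,0]],
  [[0,0,0],[0,0,0]],
], newtons=4)

```text
t: 21.08
tool_pos: [0.5032, -0.1821, 0.2772]
orientation: [1.714, 2.327, -0.263]
force: [-0.2, -0.5, -2.1]
opening: 0.0245
gripper_force: 4.0
```

Request:
apply_moves([
  [[0,0,0],[0,0,0]],
  [[0,0,0],[0,0,0]],
  [[0,0,0],[0,0,0]],
  [[0,0,0],[0,0,0]],
  [[0,0,0],[0,0,0]],
  [[0,0,0],[0,0,0]],
], claw=0.7)

```text
t: 21.58
tool_pos: [0.5033, -0.1821, 0.2774]
orientation: [1.714, 2.327, -0.263]
force: [-0.2, -0.1, 0.1]
opening: 0.0602
gripper_force: 0.0
```

```bash
python3 bt.py
```

```text
{'t': 21.583, 'q': [-0.359, -0.02, 1.9, -0.269, 1.092, -0.556], 'tool_pos': [0.503, -0.182, 0.277], 'orientation': [1.714, 2.327, -0.263], 'force': [-0.208, -0.112, 0.08], 'opening': 0.06}
[[-0.284, 0.955, 0.085], [0.912, 0.296, -0.283], [-0.296, -0.003, -0.955]]
0.01 8 x -0.078 -0.0667 y -0.019 0.005
0.02 13 x -0.08 -0.0647 y -0.018 0.009
0.03 17 x -0.081 -0.0634 y -0.021 0.011
0.04 14 x -0.0807 -0.0648 y -0.021 0.012
0.05 15 x -0.0815 -0.0637 y -0.02 0.011
0.06 16 x -0.0808 -0.0651 y -0.022 0.01
0.07 22 x -0.0804 -0.0624 y -0.022 0.02
0.08 40 x -0.08 -0.0428 y -0.022 0.018
0.09 28 x -0.0778 -0.0522 y -0.019 0.016
```

The bottle now stands upright on the panel, on the lane's centreline. I'll withdraw, close the fingers and go round behind it for a low push.

Request:
apply_moves([
  [[0,0,-8],[0,0,0]],
  [[0,0,-16],[0,0,0]],
  [[0,0,-22],[0,0,0]],
  [[0,0,-22],[0,0,0]],
  [[0,0,-14],[0,0,0]],
  [[20,0,0],[0,0,0]],
  [[25,0,0],[0,-0.1,0]],
  [[25,0,0],[0,-0.1,0]],
  [[10,0,0],[0,0,0]],
  [[0,0,0],[0,0,0]],
  [[0,0,0],[0,0,0]],
  [[0,0,0],[0,0,0]],
])

```text
t: 22.63
tool_pos: [0.4747, -0.0882, 0.3289]
orientation: [1.609, 2.183, -0.412]
force: [0.3, -0.3, -0.4]
opening: 0.065
gripper_force: 0.0
```

Request:
apply_moves([
  [[0,0,0],[0,0,0]],
  [[0,0,0],[0,0,0]],
  [[0,0,0],[0,0,0]],
  [[0,0,0],[0,0,0]],
  [[0,0,0],[0,0,0]],
  [[0,0,0],[0,0,0]],
  [[0,0,0],[0,0,0]],
  [[0,0,0],[0,0,0]],
  [[0,0,0],[0,0,0]],
  [[0,0,0],[0,0,0]],
], claw=0, newtons=15)

```text
t: 23.47
tool_pos: [0.4741, -0.0874, 0.3278]
orientation: [1.607, 2.183, -0.414]
force: [-0.2, 0.3, -0.4]
opening: 0.0034
gripper_force: 0.0
```

```bash
python3 bt.py; python3 - <<'E'
from h import *
T=tilt(.5);o=np.array([.532,-.2745]);xh=np.array([.297,-.955])
for x in(-.125,):
  go(np.r_[o+x*xh,.03]-.186*T[:,2],T); go(np.r_[o+x*xh,.015]-.186*T[:,2],T)
E
```

```text
{'t': 23.467, 'q': [-0.114, -0.223, 2.017, -0.496, 1.182, -0.263], 'tool_pos': [0.474, -0.087, 0.328], 'orientation': [1.607, 2.183, -0.414], 'force': [-0.188, 0.277, -0.412], 'opening': 0.003}
[[-0.261, 0.955, 0.139], [0.838, 0.296, -0.459], [-0.479, -0.003, -0.878]]
0.01 4 x -0.0773 -0.0702 y -0.017 -0.003
0.02 13 x -0.0831 -0.0733 y -0.017 0.011
0.03 8 x -0.0826 -0.0752 y -0.011 0.007
t 23.5167 pos [ 0.4741 -0.0874  0.3279] shift mm [8.060e+01 1.000e-01 1.094e+02] turn [-0.0035 -0.0001  0.0004]
t 23.5167 pos [ 0.4741 -0.0874  0.3279] shift mm [ 87.8   0.2 122.5] turn [-0.0035 -0.0001  0.0004]
```

Request:
apply_moves([
  [[15,0,0],[0,0,0]],
  [[25,0,0],[0,0,0]],
  [[30,0,0],[0,0,0]],
  [[18,0,10],[0,0,0]],
  [[0,0,25],[0,0,0]],
  [[0,0,30],[0,0,0]],
  [[0,0,28],[0,0,0]],
  [[0,0,16],[0,0,0]],
  [[0,0,0],[0,0,0]],
  [[0,0,0],[0,0,0]],
  [[0,0,0],[0,0,0]],
])

```text
t: 24.43
tool_pos: [0.4668, -0.0635, 0.1911]
orientation: [1.607, 2.182, -0.413]
force: [0.3, -0.3, -0.8]
opening: 0.0007
gripper_force: 0.0
```

```bash
python3 - <<'E'
from h import *
T=tilt(.5);o=np.array([.532,-.2745]);xh=np.array([.297,-.955])
st()
for x in(-.125,-.055):
  go(np.r_[o+x*xh,.015]-.186*T[:,2],T)
E
```

```text
{'t': 24.433, 'q': [-0.061, -0.033, 2.123, -0.585, 0.951, -0.04], 'tool_pos': [0.467, -0.064, 0.191], 'orientation': [1.607, 2.182, -0.413], 'force': [0.303, -0.33, -0.806], 'opening': 0.001}
[[-0.261, 0.955, 0.14], [0.838, 0.296, -0.459], [-0.48, -0.002, -0.877]]
t 24.4333 pos [ 0.4668 -0.0635  0.1911] shift mm [ 0.3 -0.4 14.5] turn [-0.0026  0.0004 -0.0003]
t 24.4333 pos [ 0.4668 -0.0635  0.1911] shift mm [-61.1  -0.3  48.1] turn [-0.0026  0.0004 -0.0003]
```

Request:
apply_moves([
  [[0,0,8],[0,0,0]],
  [[0,0,6],[0,0,0]],
  [[-8.8,0,4.8],[0,0,0]],
  [[-8.8,0,4.8],[0,0,0]],
  [[-7,0,3.8],[0,0,0]],
  [[-3.5,0,1.9],[0,0,0]],
  [[-3.5,0,1.9],[0,0,0]],
  [[-3.5,0,1.9],[0,0,0]],
  [[-3.5,0,1.9],[0,0,0]],
  [[-3.5,0,1.9],[0,0,0]],
  [[0,0,0],[0,0,0]],
  [[0,0,0],[0,0,0]],
])

```text
t: 25.43
tool_pos: [0.4824, -0.1161, 0.1778]
orientation: [1.608, 2.183, -0.414]
force: [-0.6, 0.6, 1.2]
opening: 0.0006
gripper_force: 0.0
```

```bash
python3 - <<'E'
from h import *
T=tilt(.5);o=np.array([.532,-.2745]);xh=np.array([.297,-.955])
st()
go(np.r_[o-.055*xh,.015]-.186*T[:,2],T)
im,d=shot('side','side6.png');cv2.imwrite('pics/s6.png',cv2.resize(im[80:230,300:450],None,fx=4,fy=4,interpolation=cv2.INTER_CUBIC))
E
```

```text
{'t': 25.433, 'q': [-0.174, 0.037, 2.082, -0.592, 0.873, -0.122], 'tool_pos': [0.482, -0.116, 0.178], 'orientation': [1.608, 2.183, -0.414], 'force': [-0.644, 0.649, 1.185], 'opening': 0.001}
[[-0.261, 0.955, 0.139], [0.838, 0.296, -0.459], [-0.479, -0.003, -0.878]]
t 25.4333 pos [ 0.4824 -0.1161  0.1778] shift mm [-19.4   0.3  10.1] turn [-0.0037  0.      0.0001]
```

View pics/s6.png

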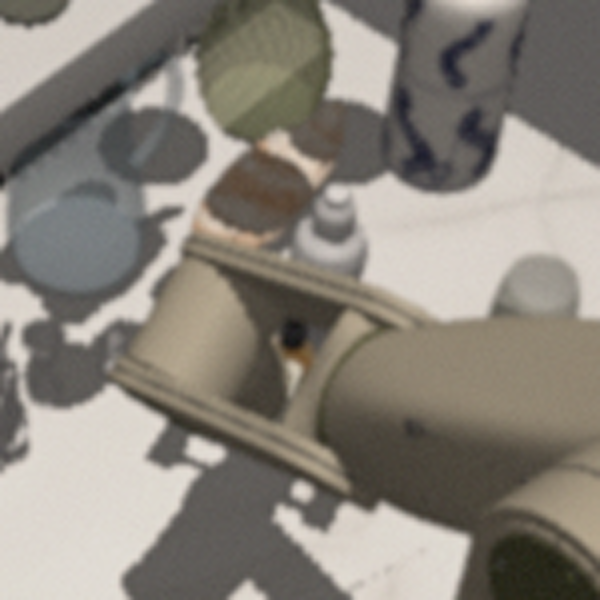

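The shaker is visible upright, and the dropper's top at about (295,335) is upright ahead of the tool. I'll keep pushing gently until contact.

Request:
apply_moves([
  [[-2.6,0,1.4],[0,0,0]],
  [[-2.6,0,1.4],[0,0,0]],
  [[-2.6,0,1.4],[0,0,0]],
  [[-2.6,0,1.4],[0,0,0]],
  [[-2.6,0,1.4],[0,0,0]],
  [[-1.8,0,1],[0,0,0]],
  [[0,0,0],[0,0,0]],
  [[0,0,0],[0,0,0]],
])

```text
t: 26.15
tool_pos: [0.4874, -0.1322, 0.178]
orientation: [1.608, 2.183, -0.414]
force: [-0.4, 0.1, 0.8]
opening: 0.0
gripper_force: 0.0
```

Request:
apply_moves([
  [[-0.9,0,0.5],[0,0,0]],
  [[-0.9,0,0.5],[0,0,0]],
  [[0,0,0],[0,0,0]],
  [[0,0,0],[0,0,0]],
])

```text
t: 26.48
tool_pos: [0.488, -0.1339, 0.1779]
orientation: [1.607, 2.183, -0.414]
force: [0.3, 0.5, 0.5]
opening: 0.0004
gripper_force: 0.4
```

Request:
apply_moves([
  [[-0.9,0,0.5],[0,0,0]],
  [[-0.9,0,0.5],[0,0,0]],
  [[0,0,0],[0,0,0]],
  [[0,0,0],[0,0,0]],
])

```text
t: 26.82
tool_pos: [0.4886, -0.136, 0.1778]
orientation: [1.608, 2.183, -0.414]
force: [-0.4, 0.7, 0.3]
opening: 0.0006
gripper_force: 0.4
```

Request:
apply_moves([
  [[-0.9,0,0.5],[0,0,0]],
  [[-0.9,0,0.5],[0,0,0]],
  [[0,0,0],[0,0,0]],
  [[0,0,0],[0,0,0]],
])

```text
t: 27.15
tool_pos: [0.4892, -0.138, 0.1779]
orientation: [1.608, 2.183, -0.414]
force: [-0.0, 1.6, 0.2]
opening: 0.0006
gripper_force: 0.4
```

Request:
apply_moves([
  [[-0.9,0,0.5],[0,0,0]],
  [[-0.9,0,0.5],[0,0,0]],
  [[0,0,0],[0,0,0]],
  [[0,0,0],[0,0,0]],
])

```text
t: 27.48
tool_pos: [0.4899, -0.1399, 0.1779]
orientation: [1.608, 2.183, -0.414]
force: [-0.1, 1.0, 0.7]
opening: 0.0004
gripper_force: 0.4
```

Request:
apply_moves([
  [[-0.9,0,0.5],[0,0,0]],
  [[-0.9,0,0.5],[0,0,0]],
  [[0,0,0],[0,0,0]],
  [[0,0,0],[0,0,0]],
])

```text
t: 27.82
tool_pos: [0.4904, -0.1417, 0.1778]
orientation: [1.608, 2.183, -0.414]
force: [-1.0, 3.5, 1.8]
opening: 0.0002
gripper_force: 1.8
```

Request:
apply_moves([
  [[-0.9,0,0.5],[0,0,0]],
  [[-0.5,0,0.2],[0,0,0]],
  [[0,0,0],[0,0,0]],
  [[0,0,0],[0,0,0]],
])

```text
t: 28.15
tool_pos: [0.4909, -0.1433, 0.1778]
orientation: [1.608, 2.183, -0.414]
force: [-1.2, 3.8, 2.3]
opening: 0.0006
gripper_force: 2.1
```

```bash
cat > ms.py <<'E'
from h import *
o=np.array([.532,-.2745]);xh=np.array([.297,-.955]);yh=np.array([.955,.297])
for n in('top','side'):
    im,d=shot(n,n+'7.png');P=cloud(n,d);im=im.astype(int)
    D=P[...,:2]-o;a,b=D@xh,D@yh
    amb=(im[...,2]-im[...,0]>25)
    for nm,l,h,z0,z1,m in(('bit',-.09,.02,.01,.076,amb),('drop',-.06,.005,.12,.15,~amb),('cap',.0,.08,.19,.225,~amb),('shk',-.005,.09,.02,.14,~amb)):
            s=m&(a>l)&(a<h)&(abs(b)<.04)&(P[...,2]>z0)&(P[...,2]<z1)
            if s.sum()>3: print(n,nm,s.sum(),'lane x',a[s].min().round(4),a[s].max().round(4),'y',b[s].min().round(3),b[s].max().round(3),'z',P[...,2][s].max().round(3))
E
python3 ms.py
```

```text
top bit 22 lane x -0.0436 -0.0281 y -0.024 0.008 z 0.075
top drop 69 lane x -0.0331 0.0049 y -0.012 0.013 z 0.148
top cap 159 lane x 0.017 0.0542 y -0.019 0.019 z 0.225
top shk 136 lane x -0.0027 0.0788 y -0.04 0.026 z 0.14
side drop 27 lane x -0.03 -0.0088 y -0.013 0.009 z 0.142
side cap 99 lane x 0.0188 0.0499 y -0.019 0.019 z 0.224
side shk 20 lane x 0.0052 0.0247 y -0.018 0.027 z 0.106
```

Request:
apply_moves([
  [[-0.9,0,0.5],[0,0,0]],
  [[-0.5,0,0.2],[0,0,0]],
  [[0,0,0],[0,0,0]],
  [[0,0,0],[0,0,0]],
])

```text
t: 28.58
tool_pos: [0.4912, -0.1445, 0.1778]
orientation: [1.608, 2.184, -0.414]
force: [-2.6, 8.7, 4.0]
opening: 0.0003
gripper_force: 4.4
```

Request:
apply_moves([
  [[-0.9,0,0.5],[0,0,0]],
  [[-0.5,0,0.2],[0,0,0]],
  [[0,0,0],[0,0,0]],
  [[0,0,0],[0,0,0]],
])

```text
t: 28.92
tool_pos: [0.4915, -0.1452, 0.1777]
orientation: [1.609, 2.185, -0.413]
force: [-7.0, 16.6, 9.9]
opening: 0.0005
gripper_force: 9.1
```

The force has risen firmly to 18 N, so both are home against the back wires. I'll back off, rise, and turn for the button.

Request:
apply_moves([
  [[1.8,0,-1],[0,0,0]],
  [[4,0,-2.2],[0,0,0]],
  [[13,0,-7.2],[0,0,0]],
  [[20,0,-11],[0,0,0]],
  [[20,0,-11],[0,0,0]],
  [[10,0,-5.5],[0,0,0]],
  [[-10,0,-18],[0,0,0]],
  [[-14,0,-26],[0,0,0]],
  [[-14,0,-26],[0,0,0]],
  [[-14,0,-26],[0,0,0]],
  [[0,0,0],[0,0.125,0]],
  [[0,0,0],[0,0.125,0]],
])

```text
t: 29.92
tool_pos: [0.47, -0.0703, 0.2905]
orientation: [1.736, 2.363, -0.214]
force: [-1.2, -0.1, -1.4]
opening: 0.0008
gripper_force: 0.0
```

Request:
apply_moves([
  [[0,0,0],[0,0.125,0]],
  [[0,0,0],[0,0.125,0]],
  [[0,0,0],[0,0,0.12]],
  [[0,0,0],[0,0,0.12]],
  [[0,0,0],[0,0,0.12]],
  [[0,0,0],[0,0,0.12]],
  [[0,0,0],[0,0,0.12]],
  [[0,0,0],[0,0,0.12]],
  [[0,0,0],[0,0,0.12]],
  [[0,0,0],[0,0,0.12]],
  [[0,0,0],[0,0,0.12]],
  [[0,0,0],[0,0,0.12]],
])

```text
t: 30.92
tool_pos: [0.4688, -0.0712, 0.2875]
orientation: [2.969, 1.026, -0.005]
force: [-0.5, -0.2, -0.2]
opening: 0.0001
gripper_force: 0.0
```

Request:
apply_moves([
  [[0,0,0],[0,0,0.12]],
  [[0,0,0],[0,0,0.12]],
  [[0,0,0],[0,0,0.12]],
  [[0,0,0],[0,0,0.12]],
  [[0,0,0],[0,0,0.12]],
  [[0,0,0],[0,0,0.073]],
  [[0,0,0],[0,0,0]],
  [[0,0,0],[0,0,0]],
  [[0,0,0],[0,0,0]],
])

```text
t: 31.67
tool_pos: [0.4688, -0.071, 0.2875]
orientation: [3.14, 0.002, -0.005]
force: [-0.3, 0.5, -0.6]
opening: 0.0001
gripper_force: 0.0
```

```bash
python3 ms.py; python3 - <<'E'
from h import *
go([.4178,-.2358,.25],np.diag([1,-1,-1.]))
E
```

```text
top bit 19 lane x -0.0431 -0.0218 y -0.023 0.008 z 0.076
top drop 73 lane x -0.0323 0.0047 y -0.014 0.01 z 0.149
top cap 156 lane x 0.0182 0.0559 y -0.019 0.018 z 0.224
top shk 135 lane x -0.0038 0.0767 y -0.039 0.025 z 0.14
side bit 20 lane x -0.0449 -0.023 y -0.019 0.011 z 0.05
t 31.7667 pos [ 0.4688 -0.0709  0.2875] shift mm [-50.9 164.9  37.8] turn [0.0011 0.0031 0.0001]
```

Request:
apply_moves([
  [[-15,5,0],[0,0,0]],
  [[-20,15,0],[0,0,0]],
  [[-12,25,0],[0,0,0]],
  [[-4,30,0],[0,0,0]],
  [[0,30,0],[0,0,0]],
  [[0,30,0],[0,0,0]],
  [[0,20,15],[0,0,0]],
  [[0,10,20],[0,0,0]],
  [[0,0,0],[0,0,0]],
  [[0,0,0],[0,0,0]],
  [[0,0,0],[0,0,0]],
])

```text
t: 32.68
tool_pos: [0.4175, -0.2353, 0.2532]
orientation: [3.141, -0.002, -0.005]
force: [-0.3, -0.4, -0.4]
opening: 0.0004
gripper_force: 0.0
```

Request:
apply_moves([
  [[0,0,12],[0,0,0]],
  [[0,0,12],[0,0,0]],
  [[0,0,6],[0,0,0]],
  [[0,0,2],[0,0,0]],
  [[0,0,2],[0,0,0]],
  [[0,0,2],[0,0,0]],
  [[0,0,0],[0,0,0]],
  [[0,0,0],[0,0,0]],
])

```text
t: 33.35
tool_pos: [0.4174, -0.2358, 0.217]
orientation: [3.141, -0.003, -0.005]
force: [-0.8, 1.1, 2.0]
opening: 0.0004
gripper_force: 1.3
```

Request:
apply_moves([
  [[0,0,2],[0,0,0]],
  [[0,0,1],[0,0,0]],
  [[0,0,0],[0,0,0]],
  [[0,0,0],[0,0,0]],
])

```text
t: 33.68
tool_pos: [0.4176, -0.236, 0.2143]
orientation: [3.14, -0.003, -0.003]
force: [-0.3, 2.3, 5.2]
opening: 0.0002
gripper_force: 2.9
```

Request:
apply_moves([
  [[0,0,1.5],[0,0,0]],
  [[0,0,0],[0,0,0]],
  [[0,0,0],[0,0,0]],
  [[0,0,0],[0,0,0]],
])

```text
t: 34.02
tool_pos: [0.4177, -0.2361, 0.2141]
orientation: [3.14, -0.003, -0.004]
force: [-6.3, 5.3, 19.6]
opening: 0.0002
gripper_force: 9.7
```

It hit bottom at 20 N. Now I'll let it up and clear away.

Request:
apply_moves([
  [[0,0,-6],[0,0,0]],
  [[0,0,-15],[0,0,0]],
  [[0,0,-25],[0,0,0]],
  [[0,0,-30],[0,0,0]],
  [[0,0,-30],[0,0,0]],
  [[0,0,-30],[0,0,0]],
  [[-10,-30,-15],[0,0,0]],
  [[-10,-35,0],[0,0,0]],
  [[-10,-35,0],[0,0,0]],
  [[-10,-35,0],[0,0,0]],
  [[-10,-35,0],[0,0,0]],
  [[-5,-35,0],[0,0,0]],
])

```text
t: 35.02
tool_pos: [0.362, -0.0294, 0.3631]
orientation: [3.14, -0.004, -0.004]
force: [1.1, 0.7, -0.8]
opening: 0.0006
gripper_force: 0.0
```

Request:
apply_moves([
  [[0,-35,0],[0,0,0]],
  [[0,-35,0],[0,0,0]],
  [[0,-30,0],[0,0,0]],
  [[0,0,0],[0,0,0]],
  [[0,0,0],[0,0,0]],
  [[0,0,0],[0,0,0]],
])

```text
t: 35.52
tool_pos: [0.3633, 0.0692, 0.3631]
orientation: [3.14, -0.001, -0.005]
force: [-1.2, -0.1, -0.7]
opening: 0.0004
gripper_force: 0.0
```

```bash
python3 ms.py; python3 - <<'E'
from h import *
a=np.load('pics/top7.png.npz')['im'][165:265,255:480];b=np.load('pics/side7.png.npz')['im'][90:240,320:460]
cv2.imwrite('pics/fin.png',np.hstack([cv2.resize(a,(450,200)),cv2.resize(b,(280,300))[:200]]) if 0 else np.vstack([cv2.resize(a,(540,240)),cv2.resize(b,(540,579))[100:440]]))
E
```

```text
top bit 21 lane x -0.0427 -0.0293 y -0.022 0.014 z 0.076
top drop 64 lane x -0.0311 0.0046 y -0.012 0.01 z 0.148
top cap 156 lane x 0.0188 0.0562 y -0.019 0.018 z 0.223
top shk 137 lane x -0.0045 0.078 y -0.04 0.025 z 0.14
side bit 27 lane x -0.0394 0.0136 y -0.024 -0.002 z 0.075
side cap 50 lane x 0.0268 0.0519 y -0.016 0.017 z 0.224
side shk 6 lane x 0.0177 0.0264 y -0.021 -0.015 z 0.035
```

View pics/fin.png

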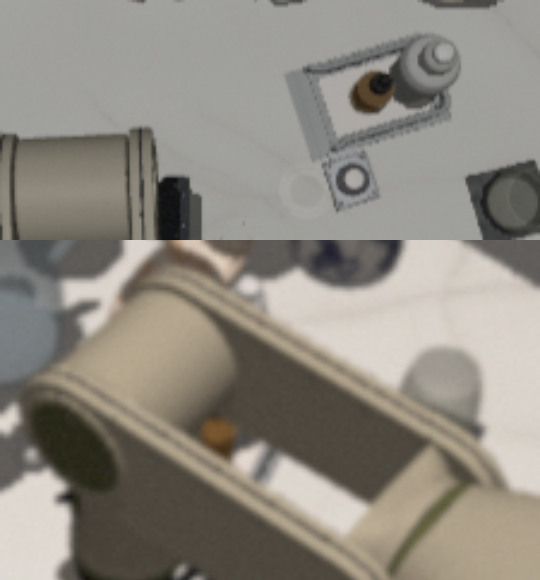

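The top view shows the shaker at the back of the lane, the bitters upright against its front, the button up, and the bystanders untouched. I'm handing the job in.

```bash
python3 -c "
from plant import robot
print(robot.close_job())"
```

```text
the job is handed in; nothing more can be done
None
```

The shaker is home at the back of the lane with the bitters upright against its front, the light button was pressed to its stop and came back up, and the job was handed in at about 36 s; the bitters tipped about 13° mid-slide and I stood them up again, and both bottles were held 4–5 mm clear over the bevel into the mouth before sliding on the panel.

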